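# Hold the test-box lid open for its gas strut

### The job

A colleague is about to clip a new gas strut onto the black light-tight test box: fold the box's front flap all the way down until it lies level, then lift the lid by its handle and hold it open at 60 degrees from closed. Nothing else keeps the lid up and it must not drop, so finish while you are still gripping the handle with the lid steady at that angle. Leave the flap down and the loose things on the bench where they are.

Things in the scene. Friction and masses are not known exactly. Their poses are not given: they have to be found in the camera images.
- test_box: black sensor test box with a blue lining, 240 deep x 340 wide x 103 mm high with the lid shut, fixed to the bench. Origin: centre of its underside on the bench; its own x points from the front (flap) to the rear (lid hinge), y along its width, z up. The front is open when the flap is down; rail, lens and detector inside stay below 85 mm
- flap (a joint): angle of the front flap (rad): 0 = upright and closed, grows as its top folds outwards and down, 1.57 = level (stop at 1.58). Hinge line along the box's y at box x = -0.128, z = 0.020 (the flap's lower outer edge). Stiff: it stays where it is left, about 3 N at the top edge moves it. It may start a little ajar
- flap_edge (a point): middle of the flap's pale top edge, half-way through its thickness. The flap is a panel 8 mm thick, 340 mm wide and 108 mm tall from its hinge line; closed, its inner face stands at box x = -0.120, against the lid's front edge, and its top edge is 25 mm above the lid's top
- lid (a joint): angle of the lid (rad): 0 = shut, grows as the front rises, 1.047 = 60 degrees. Hinge line along the box's y at box x = +0.120, z = 0.095. The lid is a plate 240 x 340 x 8 mm of about 0.7 kg with its handle (its top at box z = 0.103 when shut), turns freely and falls shut when let go
- gas_strut: the new gas strut, loose, black and steel, 230 mm long, 18 mm thick; leave it. Origin: middle of its underside
- screwdriver: screwdriver 180 mm long, loose; leave it
- caliper: caliper 210 mm long, 14 mm thick, loose; leave it. Origin: underside
- wipe_bottle: white bottle 60 mm across, 150 mm tall, loose; leave it. Origin: centre of its underside
- filter_case: black case 85 x 60 x 22 mm, loose; leave it. Origin: centre of its underside
- spare_lens: black round lens holder on a foot, 52 mm across, 79 mm tall, loose; leave it. Origin: centre of its underside
- screw_tray: yellow tray 130 x 90 x 28 mm with screws, loose; leave it. Origin: centre of its underside
- lid_handle (a point): pale aluminium bar handle on top of the lid. This point: middle of the bar (handle_bar), round and smooth (it can turn in the grip), 12 mm thick, 110 mm long along the box's y, a post at each end; 38 mm above the lid's top: with the lid shut at box x = -0.075, z = 0.141, that is 0.195 forward and 0.046 up from the lid's hinge line, about which it turns with the lid

How it is judged:
By the outcome, as a careful person would: the job done as asked, in the order asked, and still so for the second after the job is handed in, while the arm keeps its last pose, push and grip.
It also fails if it takes over 61 s, if anything falls off the work surface, if the arm or the gripper's body presses on something with over 40 N, if the wrist force passes 120 N, or if a joint passes its speed limit or range.

### The arm

A 7-joint arm with a two-finger parallel gripper is mounted at the origin on the work surface. World frame = base frame: x ahead of the robot, y to its left, z up, the work surface at z = 0. Lengths are in m, angles in rad, forces in N, time in s.
With the tool pointing down it reaches from about 0.425 to 0.925 m from the base axis. Payload 6.8 kg.
Tool frame: the origin (TCP) lies on the centre line of the jaws, within the pads' length; the fingertips stand bot.tip_reach ahead of it and the grasp point (between the pads) lies 3 mm ahead of it (bot.tip_reach is the distance from the TCP to the fingertips, in m); z points along the fingers, y is the line along which they close (so a half turn about z gives the same grasp; the last joint's range is limited). The gripper opens to 85 mm and grips with 20 to 120 N. Pads are 22 mm wide; open, the fingers measure 114 mm over their backs; the gripper's body (76 mm by 85 mm) begins 54 mm behind the grasp point. The pads swing forward as they close: fully open they stand 13 mm farther back than shut.
Start: joints at [1.048, 0.477, 0.022, 1.555, -0.011, 1.109, -0.083], TCP at [0.272, -0.618, 0.221] pointing down, gripper open.
Joint ranges: [-2.96, 2.96], [-0.34, 2.1], [-1.41, 1.46], [0.24, 2.44], [-1.37, 4.51], [0.17, 1.92], [-2.96, 2.96]. Speed limits (rad/s): [2.39, 2.39, 3.14, 3.14, 3.14, 3.14, 3.14].

### API

Orientations are given as a unit quaternion [w, x, y, z].
In Python, from station import bot gives the robot as it stands.
- The arm moves only by the tool jog_arm, never from a script. Its argument "deltas" is a list of rows, each a list of 7 numbers: the shift along the world's x, y, z in m, then the turn, a rotation vector about the world's x, y, z in rad, then the opening, from 0 (shut) to 1 (fully open). In form: [[x, y, z, rx, ry, rz, grip], ...]. A call has 1 to 10 rows; each row shifts and turns the commanded pose from where the row before left it; what a row does not reach is not made up. A row lasts 1/10 s, in which the tool goes at most 50 mm and 8.59 degrees, less where a joint would pass 70% of its speed; a pose out of reach is approached as far as the arm can. A call with a gripper value outside its range is refused whole. The fingers move at their own pace and stop on an object; "newtons" is the grip in N (left out, the last holds). Time passes only in rows, so rows that do not move let the fingers close. It gives the time, the measured TCP pose, the force, the opening and the grip force at its end, in the units of the state.
- bot.get_obs(): the state, without advancing time (a new reading comes with each control period).
- bot.read_camera(name): name is "scene" or "top"; returns a dict with "img" (384x512x3 uint8, red, green, blue), "K" (3x3 intrinsics, pixels), "dist_coeffs" ([k1, k2, p1, p2, k3] as OpenCV has them; the pictures are not rectified), "eye" and "attitude" of the camera in the world. Camera axes: x right, y down, z forward; pixel columns grow to the right and rows downward; lengths in m; the calibration is good to about 2 mm. A picture is of the moment at which its call begins. There is no depth.
- bot.hand_in(): hands the job in; it is judged then, once.
The state is a dict: "t": time; "q": joint angles; "joint_vel": joint speeds; "joint_torque": joint torques, N m; "eef_pos": TCP position; "tool_rot": TCP orientation; "contact_force": force on the tool from outside, world axes, zero at the start; "torque": the same for the moment, N m; "gripper_width": opening from 0.0 (shut) to 1.0 (fully open); "grasp_force": force on a finger pad.
Only numpy, scipy, OpenCV 4.12 (cv2) and the standard library are available. Lean on these libraries where they do the work, as an engineer would, in place of code of your own. Each camera call takes 0.05 s, during which the arm holds its last target. There are 200 camera calls.

## Working session

There is one attempt and no reset: what is moved stays moved. The work goes in short steps, Python scripts to look and compute and a tool call to move; the robot and the scene stay as the last step left them, time stands still between calls to the robot, and variables do not carry over. Pictures are saved under pics/ and viewed, at most 10 in all, crops included, and the job is handed in when it is done.

Besides the shell and the picture viewer there is one more tool, called by a JSON object that holds its "name" and its "arguments", one argument or row to a line. jog_arm: Moves the arm, as the interface text tells. Its arguments: {"type":"object","properties":{"deltas":{"type":"array"},"newtons":{"type":"number"}},"required":["deltas"]}

```bash
mkdir -p pics; ls
python3 - <<'E'
from station import bot
import cv2
o=bot.get_obs(); print(o, bot.tip_reach)
for n in ("scene","top"):
    c=bot.read_camera(n); cv2.imwrite(f"pics/{n}0.png",cv2.resize(c["img"][:,:,::-1],(800,600)))
    print(n,c["K"],c["dist_coeffs"],c["eye"],c["attitude"])
E
```

```text
pics
{'t': 0.0, 'q': array([ 1.04788378,  0.47779499,  0.02237245,  1.55646577, -0.01154756,
        1.10931548, -0.08310331]), 'joint_vel': array([ 5.03614756e-04, -2.84437877e-05,  3.24940351e-04, -1.11919082e-03,
        6.79879597e-04,  2.77452493e-03,  4.01926297e-04]), 'joint_torque': array([-2.12438777e-04, -5.96443534e+01,  1.60789009e+00, -2.81196696e+01,
        1.24652154e-02,  9.27776797e-03,  2.43896892e-05]), 'eef_pos': array([ 0.27176418, -0.61719293,  0.22032375]), 'tool_rot': array([-8.94831286e-04,  9.78571200e-01,  2.05906642e-01, -2.44891628e-04]), 'contact_force': array([-0.49808558,  0.77847408,  0.43139995]), 'torque': array([0.06365427, 0.01604633, 0.0061003 ]), 'grasp_force': 0.0, 'gripper_width': 1.0017439150213314} 0.022
scene [[395.44498294   0.         251.72101993]
 [  0.         395.44498294 189.31963541]
 [  0.           0.           1.        ]] [-0.03284528  0.          0.          0.          0.        ] [1.36558987 0.32372342 1.13767939] [-0.19255053  0.52174659  0.77868861 -0.29042871]
top [[350.52751992   0.         254.19310137]
 [  0.         350.52751992 189.96480144]
 [  0.           0.           1.        ]] [-0.01081115  0.          0.          0.          0.        ] [ 0.4198766  -0.0507676   1.31094655] [-0.03043468  0.7127278  -0.70052748  0.01881666]
```

View pics/scene0.png

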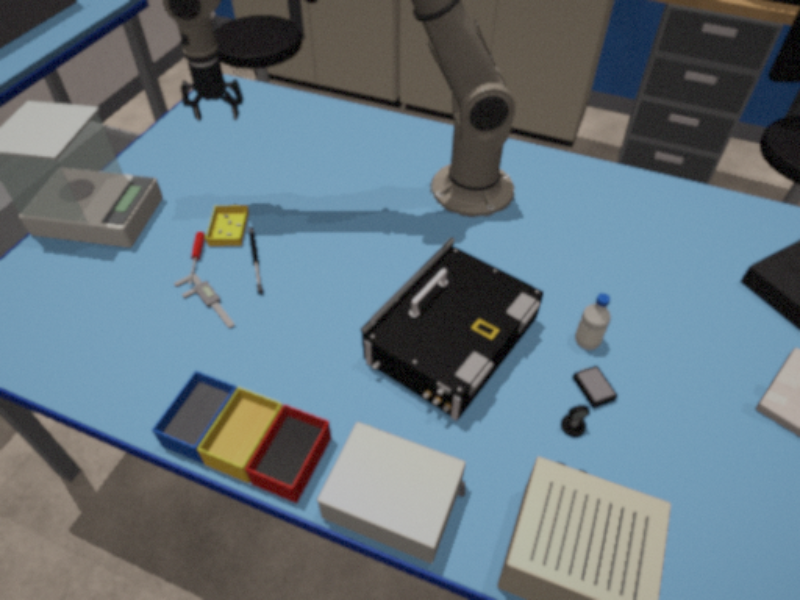

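View pics/top0.png

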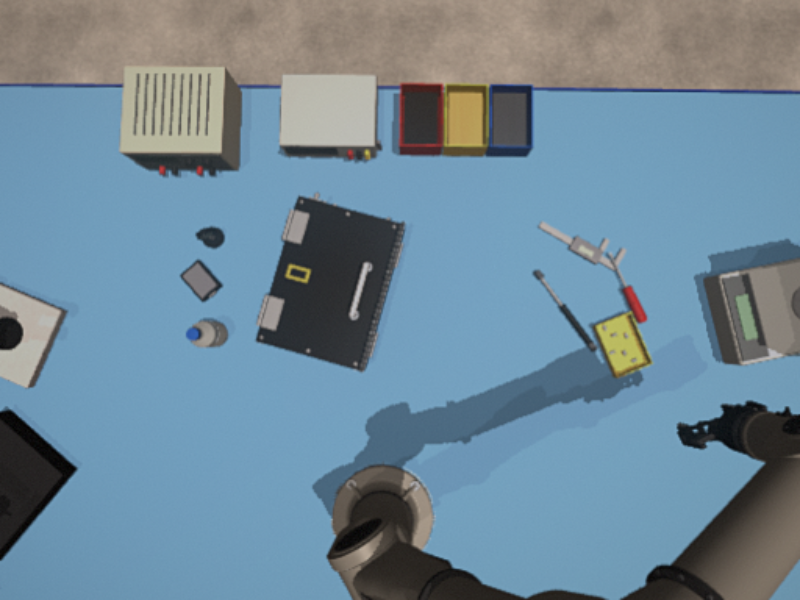

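```bash
cat > h.py <<'E'
from station import bot
import cv2, numpy as np
from scipy.spatial.transform import Rotation as R
def cam(n):
    c=bot.read_camera(n); return c
def proj(c,P):
    Rm=R.from_quat(np.roll(c["attitude"],-1)).as_matrix()
    t=-Rm.T@np.array(c["eye"])
    return cv2.projectPoints(np.asarray(P,float).reshape(-1,1,3),cv2.Rodrigues(Rm.T)[0],t,np.array(c["K"]),np.array(c["dist_coeffs"]))[0].reshape(-1,2)
def crop(c,x0,y0,w,h,s,f):
    cv2.imwrite(f,cv2.resize(c["img"][y0:y0+h,x0:x0+w,::-1],None,fx=s,fy=s,interpolation=cv2.INTER_CUBIC))
E
python3 - <<'E'
from h import *
crop(cam("top"),150,110,120,140*1-10,4.6 and 4.5,"pics/t1.png") if 0 else crop(cam("top"),150,115,130,130,4.5,"pics/t1.png")
crop(cam("scene"),220,145,140,130,4.5,"pics/s1.png")
E
```

```text
(no output)
```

View pics/t1.png

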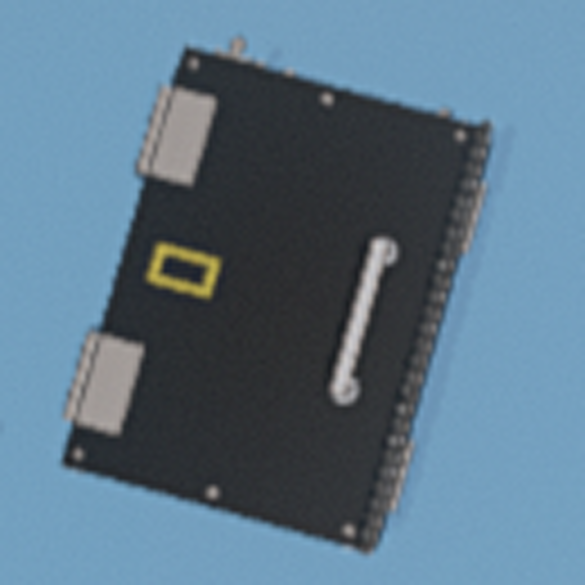

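View pics/s1.png

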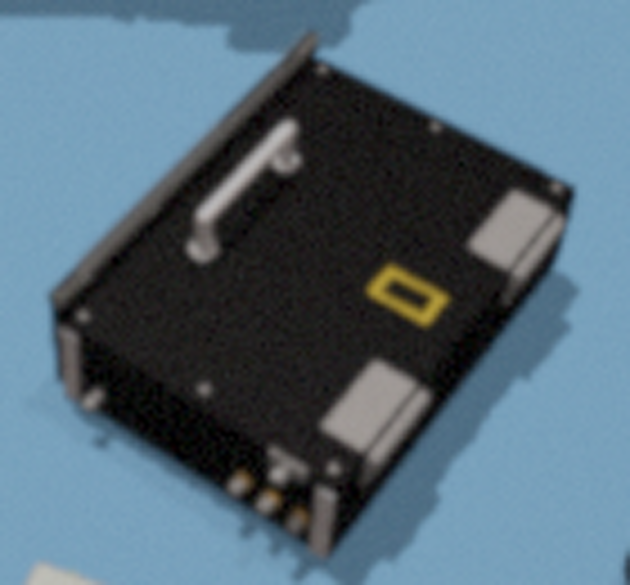

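Run:
```python
from h import *
from scipy.optimize import least_squares
T,S=cam("top"),cam("scene")
f=lambda p,o:(np.array(p,float)+.5)/4.5-.5+o
top=[((188,48),(.12,-.17,.103)),((65,463),(.12,.17,.103)),((383,248),(-.075,-.052,.141)),((343,392),(-.075,.052,.141))]
sc=[((572,188),(.12,.17,.103)),((290,128),(-.075,.055,.143)),((202,218),(-.075,-.055,.143)),((325,62),None)][:3]
def box(p,P):
    return R.from_euler('z',p[2]).apply(P)+[p[0],p[1],0]
def flap(p,y,d):  # d depth through thickness from outer face
    a=p[3]; x,z=d,.108
    return (-.128+x*np.cos(a)-z*np.sin(a), y, .02+z*np.cos(a)+x*np.sin(a))
ftop=[((491,124),-.17,0),((373,552),.17,0)]
fsc=[((310,36),.17,0),((55,298),-.17,0)]
def res(p,full=False):
    r=[]
    for c,L,F,o in((T,top,ftop,(150,115)),(S,sc,fsc,(220,145))):
        P=[b for _,b in L]+[flap(p,y,d) for _,y,d in F]
        r.append(proj(c,box(p,P))-f([a[0] for a in L+F],o))
    return np.concatenate(r) if full else np.concatenate(r).ravel()
s=least_squares(res,[.6,.1,1.3,0.05],loss='soft_l1')
print(s.x,np.degrees(s.x[2:])); print(res(s.x,True).round(1))
p=s.x
print("handle",box(p,[-.075,0,.141]),"edge",box(p,flap(p,0,.004)),"hinge",box(p,[.12,0,.095]),"fh",box(p,[-.128,0,.02]))
print("xdir",R.from_euler('z',p[2]).apply([1,0,0]), "corners",box(p,[[-.128,.17,0],[-.128,-.17,0]]))
# obstacles at z 0.015: strut ends, tray, caliper (800-scale top)
def ray(c,uv,z):
    n=cv2.undistortPoints(np.array([[uv]],float)/1.5625,np.array(c["K"]),np.array(c["dist_coeffs"])).ravel()
    d=R.from_quat(np.roll(c["attitude"],-1)).apply([*n,1]); e=np.array(c["eye"]); return (e+d*(z-e[2])/d[2]).round(3)
for uv in [(537,272),(592,348),(597,330),(541,224)]: print(uv,ray(T,uv,.012))
```

```text
[ 0.53614954  0.12264081  1.31810301 -0.02321875] [75.52173949 -1.33033612]
[[-0.5 -0.8]
 [-0.6  0.6]
 [-0.3  0.2]
 [ 0.1 -2. ]
 [-0.5 -0.9]
 [-1.3  0.5]
 [ 0.2 -0.5]
 [-1.4 -0.1]
 [-0.5 -0.6]
 [ 0.  -1.2]
 [-1.4 -0.8]]
handle [0.51739859 0.05002262 0.141     ] edge [0.50577458 0.00500546 0.12787802] hinge [0.56615105 0.23882992 0.095     ] fh [ 0.50414792 -0.00129424  0.02      ]
xdir [0.25001265 0.96824257 0.        ] corners [[ 0.33954668  0.04120791  0.        ]
 [ 0.66874916 -0.04379639  0.        ]]
(537, 272) [ 0.575 -0.36   0.012]
(592, 348) [ 0.397 -0.489  0.012]
(597, 330) [ 0.44  -0.501  0.012]
(541, 224) [ 0.691 -0.37   0.012]
```

{"name": "jog_arm", "arguments": {
  "deltas": [
    [0.017, 0.031, 0, 0, 0, 0.124, 0],
    [0.017, 0.031, 0, 0, 0, 0.124, 0],
    [0.017, 0.031, 0, 0, 0, 0.124, 0],
    [0.017, 0.031, 0, 0, 0, 0.124, 0],
    [0.017, 0.031, 0, 0, 0, 0.124, 0],
    [0.017, 0.031, 0, 0, 0, 0.124, 0],
    [0.017, 0.031, 0, 0, 0, 0.124, 0],
    [0.017, 0.031, 0, 0, 0, 0.124, 0],
    [0.017, 0.031, 0, 0, 0, 0.124, 0],
    [0.017, 0.031, 0, 0, 0, 0.124, 0]
  ],
  "newtons": 60
}}

```text
t: 1.3
eef_pos: [0.4425, -0.3065, 0.2215]
tool_rot: [0.0, 0.675, 0.738, -0.0]
contact_force: [0.7, -0.2, -0.2]
gripper_width: 0.0
grasp_force: 0.0
```

{"name": "jog_arm", "arguments": {
  "deltas": [
    [0.017, 0.031, 0, 0, 0, 0.124, 0],
    [0.017, 0.031, 0, 0, 0, 0.124, 0],
    [0.017, 0.031, 0, 0, 0, 0.124, 0],
    [0.017, 0.031, 0, 0, 0, 0.124, 0],
    [0.017, 0.031, 0, 0, 0, 0.124, 0],
    [0.017, 0.031, 0, 0, 0, 0.124, 0],
    [0.017, 0.031, 0, 0, 0, 0.124, 0],
    [0.017, 0.031, 0, 0, 0, 0.124, 0],
    [0.017, 0.031, 0, 0, 0, 0.124, 0],
    [0, 0, 0, 0, 0, 0, 0]
  ]
}}

```text
t: 2.3
eef_pos: [0.5966, -0.0226, 0.2217]
tool_rot: [0.0, 0.179, 0.984, 0.002]
contact_force: [-0.6, -1.1, 0.8]
gripper_width: -0.003
grasp_force: 0.0
```

{"name": "jog_arm", "arguments": {
  "deltas": [
    [0.013, 0.031, 0, 0, 0, 0.107, 0],
    [0, 0, -0.02, 0, 0, 0, 0],
    [0, 0, -0.03, 0, 0, 0, 0],
    [0, 0, -0.02, 0, 0, 0, 0],
    [0, 0, -0.01, 0, 0, 0, 0],
    [0, 0, -0.008, 0, 0, 0, 0],
    [0, 0, 0, 0, 0, 0, 0]
  ]
}}

```text
t: 3.0
eef_pos: [0.6078, 0.0019, 0.1329]
tool_rot: [-0.0, 0.132, 0.991, -0.0]
contact_force: [-0.9, -0.0, -0.4]
gripper_width: -0.002
grasp_force: 0.0
```

Run:
```python
from h import *
crop(cam("scene"),220,145,140,130,4.5,"pics/s2.png")
print(bot.get_obs()["contact_force"])
```

```text
[-0.02444758 -0.29289189  1.05934126]
```

View pics/s2.png

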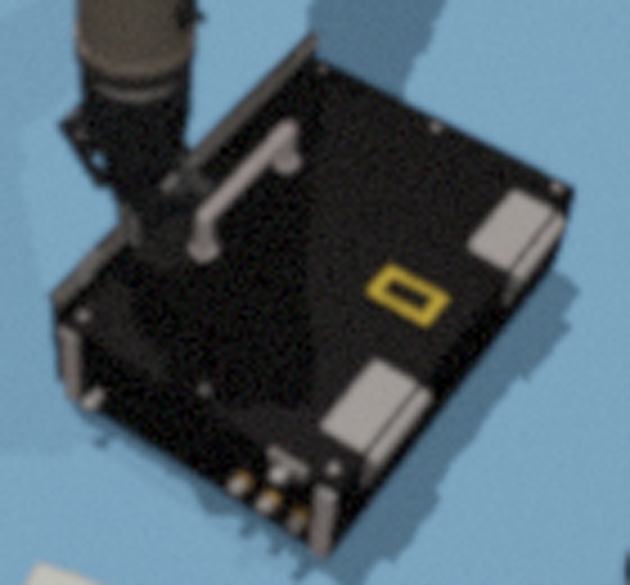

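Run:
```python
import numpy as np
a=np.linspace(0,1.57,17);s=.09
x=-.128-s*np.sin(a)+.008*np.cos(a)+.0145; z=.02+s*np.cos(a)+.008*np.sin(a)+.022
print(np.c_[a,x,z,.536+.25*x+.0968,.1226+.968*x-.025].round(4))
```

```text
[[ 0.     -0.1055  0.132   0.6064 -0.0045]
 [ 0.0981 -0.1144  0.1324  0.6042 -0.0131]
 [ 0.1962 -0.1232  0.1318  0.602  -0.0217]
 [ 0.2944 -0.132   0.1304  0.5998 -0.0301]
 [ 0.3925 -0.1405  0.1282  0.5977 -0.0384]
 [ 0.4906 -0.1488  0.1252  0.5956 -0.0465]
 [ 0.5888 -0.1568  0.1213  0.5936 -0.0542]
 [ 0.6869 -0.1644  0.1167  0.5917 -0.0615]
 [ 0.785  -0.1715  0.1113  0.5899 -0.0684]
 [ 0.8831 -0.178   0.1053  0.5883 -0.0747]
 [ 0.9812 -0.1839  0.0987  0.5868 -0.0804]
 [ 1.0794 -0.1891  0.0915  0.5855 -0.0854]
 [ 1.1775 -0.1936  0.0839  0.5844 -0.0898]
 [ 1.2756 -0.1973  0.0758  0.5835 -0.0934]
 [ 1.3738 -0.2002  0.0675  0.5828 -0.0962]
 [ 1.4719 -0.2023  0.0588  0.5822 -0.0982]
 [ 1.57   -0.2035  0.0501  0.5819 -0.0994]]
```

{"name": "jog_arm", "arguments": {
  "deltas": [
    [-0.0015, -0.006, 0, 0, 0, 0, 0],
    [-0.002, -0.009, 0, 0, 0, 0, 0],
    [-0.001, -0.004, 0, 0, 0, 0, 0],
    [-0.001, -0.004, 0, 0, 0, 0, 0],
    [-0.001, -0.004, -0.001, 0, 0, 0, 0],
    [-0.001, -0.004, -0.001, 0, 0, 0, 0]
  ]
}}

```text
t: 3.65
eef_pos: [0.6005, -0.0291, 0.1313]
tool_rot: [0.0, 0.132, 0.991, 0.0]
contact_force: [-0.3, -0.3, 0.2]
gripper_width: 0.001
grasp_force: 0.0
```

{"name": "jog_arm", "arguments": {
  "deltas": [
    [-0.001, -0.004, -0.001, 0, 0, 0, 0],
    [-0.001, -0.004, -0.001, 0, 0, 0, 0],
    [-0.001, -0.004, -0.001, 0, 0, 0, 0],
    [-0.001, -0.004, -0.002, 0, 0, 0, 0]
  ]
}}

```text
t: 4.05
eef_pos: [0.5965, -0.045, 0.1263]
tool_rot: [0.0, 0.131, 0.991, 0.0]
contact_force: [-0.0, -1.0, 0.5]
gripper_width: -0.002
grasp_force: 0.0
```

Run:
```python
from h import *
a=cam("scene");b=cam("top")
x=a["img"][145:275,200:340];y=b["img"][115:245,150:290]
cv2.imwrite("pics/m3.png",cv2.resize(np.hstack([x,y])[:,:,::-1],None,fx=2.85,fy=4,interpolation=cv2.INTER_CUBIC))
print(bot.get_obs()["contact_force"])
```

```text
[ 0.02920388 -0.18429513 -0.42351575]
```

View pics/m3.png

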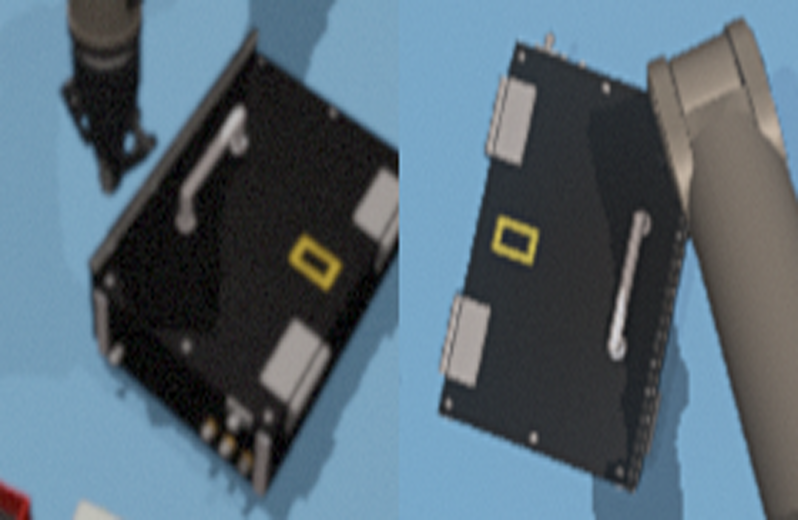

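Run:
```python
from h import *
a=cam("scene")
e=bot.get_obs()["eef_pos"]
for d in (.022,.009,0): print(d,proj(a,[e-[0,0,d]]), proj(a,[np.array([.6078,.0019,.1329])-[0,0,d]]))
print("seen tip", 200+110/2.85,145+188/4, "s2 seen",220+160/4.5,145+258/4.5)
```

```text
0.022 [[238.63650032 198.27565888]] [[250.15955718 203.5747659 ]]
0.009 [[238.52719369 195.8159068 ]] [[250.13521327 201.10999987]]
0 [[238.45058592 194.09152362]] [[250.11814566 199.38167999]]
seen tip 238.59649122807016 192.0 s2 seen 255.55555555555554 202.33333333333334
```

Run:
```python
from h import *
a=cam("scene"); e=bot.get_obs()["eef_pos"]
im=cv2.resize(a["img"][130:220,195:305,::-1],None,fx=6,fy=6,interpolation=cv2.INTER_CUBIC)
yd=np.array([.25,.968,0]);b=np.array([.536,.1226,0]);xd=np.array([-.968,.25,0])
P=[e-[0,0,.022],e,e+[0,0,.051]]+[b-.128*yd+y*xd+[0,0,z] for y in(-.17,-.1,0) for z in(.02,.128)]
for i,p in enumerate(proj(a,P)):
    q=((p-[195,130]+.5)*6).astype(int); cv2.circle(im,tuple(map(int,q)),3,[(0,0,255),(0,255,0)][i>2],-1)
cv2.imwrite("pics/m4.png",im)
```

```text
(no output)
```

View pics/m4.png

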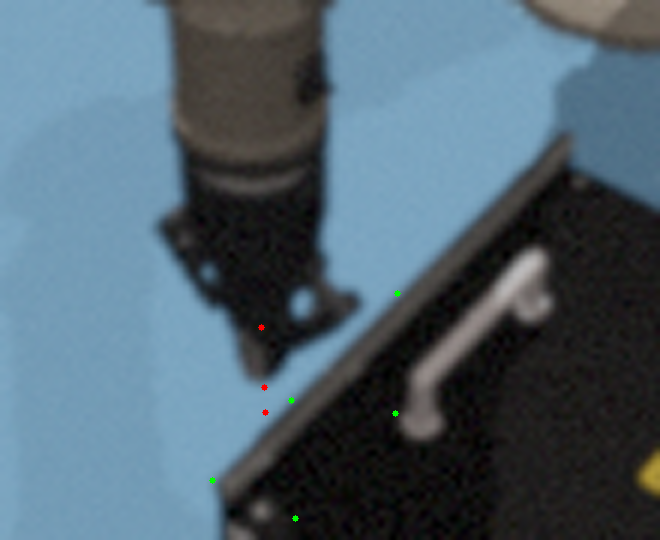

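Run:
```python
from h import *
a=cam("scene");t=cam("top")
s=np.array([.2718,-.6172,.2203]); y=R.from_quat([.97857,.2059,0,-.0009]).apply([0,1,0])
P=[s-[0,0,.009]+y*.05,s-[0,0,.009]-y*.05,s+[0,0,.05],s+[0,0,.12]]
print((proj(a,P)*1.5625).round(),(proj(t,P)*1.5625).round())
e=bot.get_obs()["eef_pos"];print(e)
im=cv2.resize(cv2.imread("pics/scene0.png")[60:140,150:280],None,fx=3,fy=3)
im2=cv2.imread("pics/top0.png")[380:480,660:800]
im2=cv2.resize(im2,(390,278))
for I,c,o,f in((im,a,(150,60),3),(im2,t,(660,380),2.786)):
    for p in proj(c,P)*1.5625: cv2.circle(I,tuple(map(int,((p-o)*f))),3,(0,0,255),-1)
im=cv2.copyMakeBorder(im,0,38,0,0,cv2.BORDER_CONSTANT)
cv2.imwrite("pics/m5.png",np.hstack([im,im2]))
```

```text
[[201. 130.]
 [239. 129.]
 [215. 110.]
 [209.  85.]] [[715. 405.]
 [669. 425.]
 [708. 420.]
 [730. 426.]]
[ 0.59664459 -0.04447137  0.12639373]
```

View pics/m5.png

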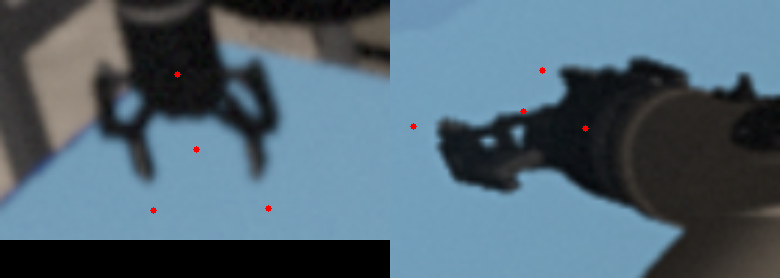

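Run:
```python
from h import *
for n in("scene","top"):
    c=cam(n); Rm=R.from_quat(np.roll(c["attitude"],-1)).as_matrix(); print(n,Rm.round(4).tolist())
    th=np.linspace(0,2*np.pi,8,endpoint=False)
    print((proj(c,[[0,0,0],[0,0,.1]])*1.5625).round(1), c["eye"])
    # ray of current gripper etc
```

```text
scene [[-0.3814, 0.7007, -0.6029], [0.9244, 0.2869, -0.2514], [-0.0032, -0.6532, -0.7572]]
[[472.  188.7]
 [475.3 160.2]] [1.36558987 0.32372342 1.13767939]
top [[0.0178, -0.9974, 0.0695], [-0.9997, -0.0167, 0.017], [-0.0158, -0.0697, -0.9974]]
[[381.2 514.5]
 [379.1 529.6]] [ 0.4198766  -0.0507676   1.31094655]
```

{"name": "jog_arm", "arguments": {
  "deltas": [
    [0, 0, 0.025, 0, 0, 0, 0],
    [0.007, 0.027, 0.005, 0, 0, 0, 0],
    [0.0075, 0.0275, 0, 0, 0, 0, 0],
    [0, 0, -0.02, 0, 0, 0, 0],
    [0, 0, -0.015, 0, 0, 0, 0],
    [0, 0, -0.01, 0, 0, 0, 0],
    [0, 0, -0.006, 0, 0, 0, 0],
    [0, 0, 0, 0, 0, 0, 0]
  ]
}}

```text
t: 5.25
eef_pos: [0.6104, 0.0089, 0.1043]
tool_rot: [-0.001, 0.132, 0.991, -0.0]
contact_force: [0.4, -0.1, -1.0]
gripper_width: 0.003
grasp_force: 0.0
```

{"name": "jog_arm", "arguments": {
  "deltas": [
    [0, 0, -0.002, 0, 0, 0, 0],
    [0, 0, -0.002, 0, 0, 0, 0],
    [0, 0, 0, 0, 0, 0, 0]
  ]
}}

```text
t: 5.55
eef_pos: [0.6112, 0.0096, 0.1015]
tool_rot: [0.0, 0.132, 0.991, 0.0]
contact_force: [-0.1, -0.0, -0.0]
gripper_width: 0.001
grasp_force: 0.0
```

{"name": "jog_arm", "arguments": {
  "deltas": [
    [0, 0, -0.002, 0, 0, 0, 0],
    [0, 0, 0, 0, 0, 0, 0]
  ]
}}

```text
t: 5.75
eef_pos: [0.611, 0.0097, 0.0993]
tool_rot: [-0.0, 0.131, 0.991, -0.0]
contact_force: [-0.3, 0.9, 0.0]
gripper_width: 0.002
grasp_force: 0.0
```

{"name": "jog_arm", "arguments": {
  "deltas": [
    [0, 0, -0.002, 0, 0, 0, 0],
    [0, 0, -0.002, 0, 0, 0, 0],
    [0, 0, 0, 0, 0, 0, 0]
  ]
}}

```text
t: 6.05
eef_pos: [0.6108, 0.0097, 0.0949]
tool_rot: [-0.0, 0.132, 0.991, -0.0]
contact_force: [-0.2, -0.2, -0.1]
gripper_width: -0.001
grasp_force: 0.0
```

{"name": "jog_arm", "arguments": {
  "deltas": [
    [0, 0, -0.002, 0, 0, 0, 0],
    [0, 0, 0, 0, 0, 0, 0]
  ]
}}

```text
t: 6.25
eef_pos: [0.6111, 0.0098, 0.0932]
tool_rot: [0.0, 0.132, 0.991, 0.0]
contact_force: [0.2, -0.5, -0.4]
gripper_width: -0.002
grasp_force: 0.0
```

{"name": "jog_arm", "arguments": {
  "deltas": [
    [0, 0, -0.002, 0, 0, 0, 0],
    [0, 0, 0, 0, 0, 0, 0]
  ]
}}

```text
t: 6.45
eef_pos: [0.6112, 0.0098, 0.0931]
tool_rot: [0.0, 0.132, 0.991, -0.0]
contact_force: [-5.0, -0.4, 14.1]
gripper_width: -0.0
grasp_force: 7.3
```

{"name": "jog_arm", "arguments": {
  "deltas": [
    [0, 0, 0.0085, 0, 0, 0, 0],
    [-0.001, -0.004, 0, 0, 0, 0, 0],
    [-0.001, -0.004, 0, 0, 0, 0, 0],
    [-0.001, -0.004, 0, 0, 0, 0, 0],
    [-0.001, -0.004, 0, 0, 0, 0, 0],
    [-0.001, -0.004, 0, 0, 0, 0, 0]
  ]
}}

```text
t: 7.05
eef_pos: [0.6059, -0.0098, 0.0996]
tool_rot: [-0.0, 0.131, 0.991, 0.001]
contact_force: [0.4, 3.2, -0.7]
gripper_width: -0.001
grasp_force: 1.3
```

{"name": "jog_arm", "arguments": {
  "deltas": [
    [-0.001, -0.004, 0, 0, 0, 0, 0],
    [-0.001, -0.004, -0.001, 0, 0, 0, 0]
  ]
}}

```text
t: 7.25
eef_pos: [0.604, -0.0181, 0.0989]
tool_rot: [-0.0, 0.131, 0.991, 0.0]
contact_force: [-0.2, 2.7, 3.1]
gripper_width: 0.0
grasp_force: 1.4
```

{"name": "jog_arm", "arguments": {
  "deltas": [
    [-0.001, -0.004, 0, 0, 0, 0, 0],
    [-0.002, -0.008, -0.001, 0, 0, 0, 0],
    [-0.002, -0.008, -0.002, 0, 0, 0, 0],
    [-0.002, -0.008, -0.003, 0, 0, 0, 0],
    [-0.002, -0.008, -0.004, 0, 0, 0, 0],
    [-0.002, -0.007, -0.0045, 0, 0, 0, 0]
  ]
}}

```text
t: 7.85
eef_pos: [0.5927, -0.0627, 0.084]
tool_rot: [-0.0, 0.132, 0.991, -0.0]
contact_force: [-1.0, 1.8, 2.4]
gripper_width: 0.004
grasp_force: 1.3
```

{"name": "jog_arm", "arguments": {
  "deltas": [
    [-0.002, -0.007, -0.0055, 0, 0, 0, 0],
    [-0.0015, -0.006, -0.006, 0, 0, 0, 0],
    [-0.0015, -0.006, -0.0065, 0, 0, 0, 0],
    [-0.001, -0.005, -0.007, 0, 0, 0, 0],
    [-0.001, -0.0045, -0.0075, 0, 0, 0, 0],
    [0, 0, 0, 0, 0, 0, 0]
  ]
}}

```text
t: 8.45
eef_pos: [0.5851, -0.0908, 0.0503]
tool_rot: [-0.001, 0.132, 0.991, -0.0]
contact_force: [0.7, -0.0, 0.2]
gripper_width: -0.001
grasp_force: 0.0
```

{"name": "jog_arm", "arguments": {
  "deltas": [
    [-0.001, -0.004, -0.008, 0, 0, 0, 0],
    [-0.001, -0.003, -0.008, 0, 0, 0, 0],
    [-0.001, -0.002, -0.008, 0, 0, 0, 0]
  ]
}}

```text
t: 8.75
eef_pos: [0.5836, -0.0986, 0.0273]
tool_rot: [0.001, 0.131, 0.991, 0.0]
contact_force: [1.3, 0.3, 1.4]
gripper_width: -0.0
grasp_force: 1.0
```

{"name": "jog_arm", "arguments": {
  "deltas": [
    [0, 0, -0.004, 0, 0, 0, 0],
    [0, 0, -0.003, 0, 0, 0, 0],
    [0, 0, 0, 0, 0, 0, 0]
  ]
}}

```text
t: 9.05
eef_pos: [0.5824, -0.099, 0.0202]
tool_rot: [-0.001, 0.132, 0.991, -0.0]
contact_force: [0.1, -0.3, -0.4]
gripper_width: 0.006
grasp_force: 0.0
```

{"name": "jog_arm", "arguments": {
  "deltas": [
    [0, 0, -0.002, 0, 0, 0, 0],
    [0, 0, 0, 0, 0, 0, 0]
  ]
}}

```text
t: 9.25
eef_pos: [0.5827, -0.0987, 0.0186]
tool_rot: [-0.0, 0.131, 0.991, -0.0]
contact_force: [-0.4, -0.7, -0.8]
gripper_width: -0.003
grasp_force: 0.0
```

{"name": "jog_arm", "arguments": {
  "deltas": [
    [0, 0, -0.001, 0, 0, 0, 0],
    [0, 0, 0, 0, 0, 0, 0]
  ]
}}

```text
t: 9.45
eef_pos: [0.583, -0.0987, 0.0178]
tool_rot: [-0.0, 0.131, 0.991, -0.0]
contact_force: [0.1, 1.1, 0.9]
gripper_width: 0.0
grasp_force: 0.2
```

{"name": "jog_arm", "arguments": {
  "deltas": [
    [0, 0, -0.001, 0, 0, 0, 0],
    [0, 0, 0, 0, 0, 0, 0]
  ]
}}

```text
t: 9.65
eef_pos: [0.583, -0.0987, 0.0174]
tool_rot: [-0.0, 0.131, 0.991, -0.0]
contact_force: [-2.8, -0.5, 6.1]
gripper_width: -0.002
grasp_force: 3.4
```

{"name": "jog_arm", "arguments": {
  "deltas": [
    [0, 0, -0.001, 0, 0, 0, 0],
    [0, 0, 0, 0, 0, 0, 0]
  ]
}}

```text
t: 9.85
eef_pos: [0.5831, -0.0987, 0.0173]
tool_rot: [0.0, 0.132, 0.991, -0.0]
contact_force: [-6.5, -0.1, 15.2]
gripper_width: -0.002
grasp_force: 7.7
```

{"name": "jog_arm", "arguments": {
  "deltas": [
    [0, 0, 0.025, 0, 0, 0, 0],
    [0, 0, 0.04, 0, 0, 0, 0],
    [0, 0, 0.04, 0, 0, 0, 0],
    [0, 0, 0.04, 0, 0, 0, 1],
    [0, 0, 0.03, 0, 0, 0, 1],
    [-0.013, 0.03, 0, 0, 0, 0, 1],
    [-0.013, 0.03, 0, 0, 0, 0, 1],
    [-0.013, 0.03, 0, 0, 0, 0, 1],
    [-0.013, 0.03, 0, 0, 0, 0, 1],
    [-0.013, 0.029, 0, 0, 0, 0.012, 1]
  ]
}}

```text
t: 10.85
eef_pos: [0.5173, 0.0515, 0.1909]
tool_rot: [0.0, 0.125, 0.992, 0.0]
contact_force: [0.5, 0.1, 0.0]
gripper_width: 1.001
grasp_force: 0.0
```

{"name": "jog_arm", "arguments": {
  "deltas": [
    [0, 0, 0, 0, 0, 0, 1],
    [0, 0, 0, 0, 0, 0, 1]
  ]
}}

```text
t: 11.05
eef_pos: [0.5179, 0.0507, 0.1909]
tool_rot: [0.0, 0.125, 0.992, -0.0]
contact_force: [-0.5, -0.3, 0.6]
gripper_width: 1.001
grasp_force: 0.0
```

Run:
```python
from h import *
a=cam("scene");b=cam("top")
x=a["img"][130:270,200:340];y=b["img"][115:255,150:290]
cv2.imwrite("pics/m6.png",cv2.resize(np.hstack([x,y])[:,:,::-1],None,fx=2.85,fy=2.85,interpolation=cv2.INTER_CUBIC))
```

```text
(no output)
```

View pics/m6.png

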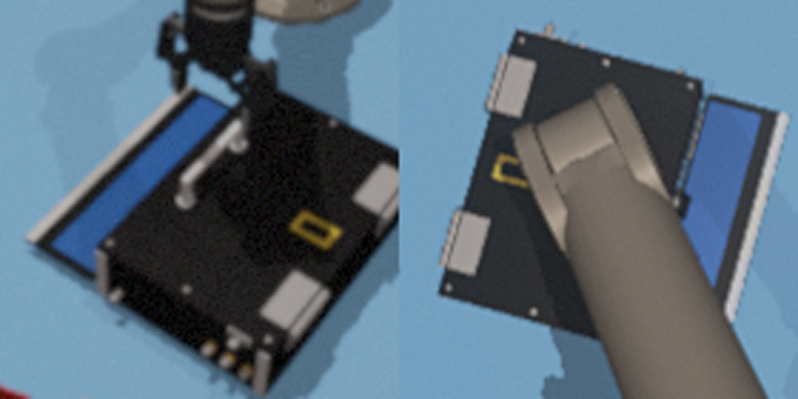

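{"name": "jog_arm", "arguments": {
  "deltas": [
    [0, 0, -0.02, 0, 0, 0, 1],
    [0, 0, -0.02, 0, 0, 0, 1],
    [0, 0, -0.02, 0, 0, 0, 1],
    [0, 0, -0.012, 0, 0, 0, 1],
    [0, 0, -0.007, 0, 0, 0, 1],
    [0, 0, 0, 0, 0, 0, 1]
  ]
}}

```text
t: 11.75
eef_pos: [0.5179, 0.0497, 0.1112]
tool_rot: [-0.001, 0.126, 0.992, -0.0]
contact_force: [-0.2, 0.1, 0.0]
gripper_width: 0.996
grasp_force: 0.0
```

{"name": "jog_arm", "arguments": {
  "deltas": [
    [0, 0, 0, 0, 0, 0, 0.4],
    [0, 0, 0, 0, 0, 0, 0.25],
    [0, 0, 0, 0, 0, 0, 0.2],
    [0, 0, 0, 0, 0, 0, 0.2]
  ],
  "newtons": 20
}}

```text
t: 12.15
eef_pos: [0.5183, 0.0503, 0.1123]
tool_rot: [0.0, 0.126, 0.992, 0.0]
contact_force: [0.7, 0.6, 0.5]
gripper_width: 0.333
grasp_force: 0.0
```

{"name": "jog_arm", "arguments": {
  "deltas": [
    [0, 0, 0, 0, 0, 0, 0.1],
    [0, 0, 0, 0, 0, 0, 0],
    [0, 0, 0, 0, 0, 0, 0],
    [0, 0, 0, 0, 0, 0, 0],
    [0, 0, 0, 0, 0, 0, 0]
  ]
}}

```text
t: 12.65
eef_pos: [0.5191, 0.0536, 0.1124]
tool_rot: [0.001, 0.124, 0.992, 0.002]
contact_force: [2.4, 7.7, -2.5]
gripper_width: 0.126
grasp_force: 21.5
```

{"name": "jog_arm", "arguments": {
  "deltas": [
    [0.001, 0.004, 0, 0, 0, 0, 0],
    [0, 0, 0, 0, 0, 0, 0],
    [0, 0, 0, 0, 0, 0, 0],
    [0, 0, 0, 0, 0, 0, 0]
  ],
  "newtons": 60
}}

```text
t: 13.05
eef_pos: [0.5191, 0.0536, 0.1125]
tool_rot: [0.0, 0.126, 0.992, -0.001]
contact_force: [-3.0, -2.0, 6.7]
gripper_width: 0.12
grasp_force: 58.7
```

Run:
```python
from h import *
o=bot.get_obs(); print(o["eef_pos"],o["contact_force"])
a=np.radians(np.arange(0,61,5)); x=-.195*np.cos(a)+.046*np.sin(a)+.195; z=.195*np.sin(a)+.046*np.cos(a)-.046
P=np.c_[x*.25,x*.968,z]; print(np.c_[np.degrees(a)[1:],np.diff(P,axis=0)].round(4)); print(P[-1])
```

```text
[0.51912442 0.05356548 0.11247211] [-3.01038238 -1.96177202  6.74191401]
[[5.00e+00 1.20e-03 4.60e-03 1.68e-02]
 [1.00e+01 1.50e-03 6.00e-03 1.63e-02]
 [1.50e+01 1.90e-03 7.40e-03 1.57e-02]
 [2.00e+01 2.20e-03 8.70e-03 1.50e-02]
 [2.50e+01 2.60e-03 9.90e-03 1.42e-02]
 [3.00e+01 2.90e-03 1.10e-02 1.32e-02]
 [3.50e+01 3.10e-03 1.21e-02 1.22e-02]
 [4.00e+01 3.40e-03 1.31e-02 1.11e-02]
 [4.50e+01 3.60e-03 1.40e-02 9.80e-03]
 [5.00e+01 3.80e-03 1.48e-02 8.50e-03]
 [5.50e+01 4.00e-03 1.54e-02 7.20e-03]
 [6.00e+01 4.10e-03 1.60e-02 5.80e-03]]
[0.03433429 0.13294238 0.14587495]
```

{"name": "jog_arm", "arguments": {
  "deltas": [
    [0.0006, 0.0023, 0.0084, 0, 0, 0, 0],
    [0.0006, 0.0023, 0.0084, 0, 0, 0, 0],
    [0.0008, 0.003, 0.0081, 0, 0, 0, 0],
    [0.0008, 0.003, 0.0081, 0, 0, 0, 0],
    [0.0009, 0.0037, 0.0079, 0, 0, 0, 0],
    [0.0009, 0.0037, 0.0079, 0, 0, 0, 0],
    [0.0011, 0.0043, 0.0075, 0, 0, 0, 0],
    [0.0011, 0.0043, 0.0075, 0, 0, 0, 0],
    [0, 0, 0, 0, 0, 0, 0]
  ]
}}

```text
t: 13.95
eef_pos: [0.5258, 0.0792, 0.1768]
tool_rot: [0.0, 0.126, 0.992, -0.002]
contact_force: [0.4, -7.1, -3.0]
gripper_width: 0.117
grasp_force: 58.7
```

{"name": "jog_arm", "arguments": {
  "deltas": [
    [0.0013, 0.005, 0.0071, 0, 0, 0, 0],
    [0.0013, 0.005, 0.0071, 0, 0, 0, 0],
    [0.0014, 0.0055, 0.0066, 0, 0, 0, 0],
    [0.0014, 0.0055, 0.0066, 0, 0, 0, 0],
    [0.0016, 0.006, 0.0061, 0, 0, 0, 0],
    [0.0016, 0.006, 0.0061, 0, 0, 0, 0],
    [0.0017, 0.0066, 0.0055, 0, 0, 0, 0],
    [0.0017, 0.0066, 0.0055, 0, 0, 0, 0],
    [0, 0, 0, 0, 0, 0, 0]
  ]
}}

```text
t: 14.85
eef_pos: [0.5373, 0.1233, 0.2284]
tool_rot: [-0.0, 0.127, 0.992, -0.004]
contact_force: [-6.8, -14.6, 13.6]
gripper_width: 0.114
grasp_force: 59.0
```

{"name": "jog_arm", "arguments": {
  "deltas": [
    [0.0018, 0.007, 0.0049, 0, 0, 0, 0],
    [0.0018, 0.007, 0.0049, 0, 0, 0, 0],
    [0.0019, 0.0074, 0.0043, 0, 0, 0, 0],
    [0.0019, 0.0074, 0.0043, 0, 0, 0, 0],
    [0.002, 0.0077, 0.0036, 0, 0, 0, 0],
    [0.002, 0.0077, 0.0036, 0, 0, 0, 0],
    [0, 0, 0, 0, 0, 0, 0]
  ]
}}

```text
t: 15.55
eef_pos: [0.5499, 0.171, 0.2556]
tool_rot: [0.002, 0.126, 0.992, -0.001]
contact_force: [-4.7, -9.6, 16.8]
gripper_width: 0.115
grasp_force: 63.2
```

{"name": "jog_arm", "arguments": {
  "deltas": [
    [0.0012, 0.0045, 0.0028, 0, 0, 0, 0],
    [0.0012, 0.0045, 0.0026, 0, 0, 0, 0],
    [0.0012, 0.0045, 0.0024, 0, 0, 0, 0],
    [0, 0, 0, 0, 0, 0, 0],
    [0, 0, 0, 0, 0, 0, 0]
  ]
}}

```text
t: 16.05
eef_pos: [0.5532, 0.1844, 0.261]
tool_rot: [0.001, 0.126, 0.992, -0.0]
contact_force: [0.2, -5.8, 6.7]
gripper_width: 0.114
grasp_force: 61.3
```

Run:
```python
from h import *
o=bot.get_obs();d=o["eef_pos"]-[.5191,.0536,.1125]; x=d[0]*.25+d[1]*.968-.195; z=d[2]+.046
print(o["eef_pos"],o["contact_force"],np.hypot(x,z),np.degrees(np.arctan2(z,-x))-13.27)
a=cam("scene");b=cam("top");np.savez("last.npz",a=a["img"],b=b["img"])
yaw=1.3181;Bx=R.from_euler('z',yaw);b0=np.array([.537,.1255,0])
im=[]
for c,(x0,y0) in((a,(210,90)),(b,(140,100))):
    I=cv2.resize(c["img"][y0:y0+150,x0:x0+130,::-1],None,fx=3,fy=3,interpolation=cv2.INTER_CUBIC)
    for A,col in((55,(0,0,255)),(60,(0,255,0)),(65,(0,255,255))):
        t=np.radians(A); P=[]
        for y in(-.17,.17):
            X,Z=-.24,.008
            P.append([.12+X*np.cos(t)+Z*np.sin(t),y,.095-X*np.sin(t)+Z*np.cos(t)])
        q=((proj(c,Bx.apply(P)+b0)-[x0,y0]+.5)*3).astype(int)
        for k in q: cv2.circle(I,tuple(map(int,k)),2,col,-1)
    im.append(I)
cv2.imwrite("pics/m7.png",np.hstack(im))
```

```text
[0.55321658 0.18435662 0.26100319] [ 0.15095365 -5.76676867  6.67305545] 0.20351735894871162 59.61346377509163
```

View pics/m7.png

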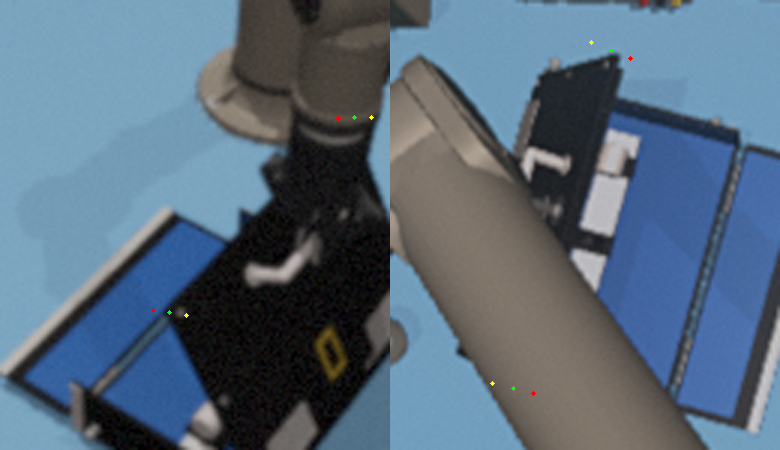

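{"name": "jog_arm", "arguments": {
  "deltas": [
    [0.0003, 0.0012, 0.001, 0, 0, 0, 0],
    [0, 0, 0, 0, 0, 0, 0],
    [0, 0, 0, 0, 0, 0, 0],
    [0, 0, 0, 0, 0, 0, 0],
    [0, 0, 0, 0, 0, 0, 0]
  ]
}}

```text
t: 16.65
eef_pos: [0.5535, 0.1853, 0.2613]
tool_rot: [0.0, 0.126, 0.992, -0.0]
contact_force: [1.8, -5.1, 4.4]
gripper_width: 0.113
grasp_force: 61.0
```

Run:
```python
from h import *
o=bot.get_obs();d=o["eef_pos"]-[.5191,.0536,.1125]; x=d[0]*.25+d[1]*.968-.195; z=d[2]+.046
print(o["eef_pos"],o["contact_force"],np.abs(o["joint_vel"]).max(),o["grasp_force"],np.degrees(np.arctan2(z,-x))-13.27)
```

```text
[0.55345633 0.18532534 0.26131505] [ 1.80847125 -5.14742401  4.44357005] 0.0012967923996669798 61.032739877700806 59.90772416782147
```

```bash
python3 -c "
from station import bot
print(bot.hand_in())"
```

```text
the job is handed in; nothing more can be done
None
```

The job is handed in at about 17 s on the robot's clock: the flap is folded down level against its stop, and the arm is gripping the handle at about 61 N and holding the lid steady at about 60° (59.9° from the arm's position, roughly 59–60° in the pictures). On the way, the arm's reported height proved about 32 mm too low, so I measured it by touching the lid lightly (14 N) and corrected for it; nothing loose on the bench was touched.

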